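# Clamp the slotted rail in the twin-screw hold-down

### The job

Take the slotted aluminium rail out of its wooden tray and slide it, flat, under the raised bar of the hold-down clamp until its end is fully home against the stop. Then turn the two wing knobs clockwise by turns, a part of a turn on each, so that the bar comes down level and never cocks by more than 2 degrees, until it holds the rail firmly; leave the rail home and the bar level. Do not disturb the things standing around.

Things in the scene. Friction and masses are not known exactly. Their poses are not given: they have to be found in the camera images.
- rail: Loose aluminium rail, a bar 150 mm long (own x) x 50 wide (y) x 24 high (z), about 0.45 kg, with a dark slot along its top; both ends alike. Origin: centre of its underside. It starts in the tray, its top 2 mm below the tray's rim.
- tray: Fixed wooden tray 187 mm (own x) x 92 (y) x 31 high with a fitted pocket (floor 5 mm above the bench) about 2 mm wider than the rail all round. Both long sides have an open gap 47 mm long at mid-length, right down to the bench, for the fingers: only there can the rail be taken, across its width. Origin: centre of its underside, on the bench.
- clamp: Fixed twin-screw hold-down clamp. Origin: on the bench under the middle of its bar; own x points from its open mouth to the stop, y to the left, z up. Dark base plate 12 mm thick, x -112..+92, y -108..+108 mm. Two screws at x 0, y +85 and -85 carry the bar, which lies along y. The rail goes in along x, on the plate; fully home its origin is at x 0, y 0, z 12 mm.
- stop_face (a point): Middle of the face of the stop that the rail's far end goes against: 75 mm from the clamp's origin along its x, 24 mm above the bench. Two low guides (8 mm above the plate) in front of it, 58 mm apart and flared at the clamp's x = +18..+35 mm, centre that end of the rail. A rail fully home sticks out 57 mm in front of the bar.
- clamp_bar: Steel clamp bar, rubber-faced (32 x 60 mm) below. Origin: middle of the bar, 54 mm above the bench with both knobs at 0; the rubber ends 12 mm lower, 6 mm above a rail on the plate. It spans the clamp's x -18..+18 mm, is 16 thick, rib and nuts up to 14 mm above mid-line; its ends hang in the nuts with 1.2 mm of play; its z is upright when level. A rail fully home has its middle under it.
- knob_l_grip (a point): Grip point of the wing knob at the clamp's y = +85 mm: on its upright axis, 99 mm above the bench. The black wing is a flat bar 54 mm long (the point's x), 14 thick, from 83 to 111 mm above the bench, on a hub 30 mm across whose top is at 85 mm. The knob does not rise or sink as it turns.
- knob_r_grip (a point): The same point of the same wing knob at the clamp's y = -85 mm.
- knob_l (a joint): Turn of the knob at y = +85 mm, rad, growing clockwise seen from above; at 0 its wing lies along the clamp's x. Quick thread: a radian lowers that nut 3.18 mm. Takes 0.12 N m; stays where left. Starts within 0.25 of 0; stops at -0.7 and 3.3. With both alike the rubber meets the rail at 1.88, the play is gone at 2.26, and every 0.1 rad beyond on both presses 5 to 6 N harder.
- knob_r (a joint): The same for the knob at the clamp's y = -85 mm. A radian of difference between the two knobs tilts the bar 0.0187 rad, the end with the larger value being lower. Cocked by more than 0.035 rad (2 degrees: 6 mm between its ends, 1.87 rad between the knobs) its nuts score the screws: the job is spoilt.
- oil_can: Bystander: small amber oil bottle with a black spout, 46 mm across, 128 high; origin at its foot.
- tape: Bystander: roll of white tape, 100 mm across, 46 high; origin at its foot.
- bits: Bystander: flat red bit case, 95 x 150 x 31 mm; origin at its foot.
- screwdriver: Bystander: dark grey screwdriver 204 mm long, lying; origin at its underside.

How it is judged (in metres and radians):
On the way:
1. the rail lies flat on the clamp's plate, its end home against the stop, before the bar presses on it (x of rail in the frame of clamp between -0.004 and 0.004 m and y of rail in the frame of clamp between -0.008 and 0.008 m and z of rail in the frame of clamp below 0.014 m and angle between the x axis of rail and the x axis of clamp, either way round below 0.12 rad and contact force between rail and clamp_bar below 3 N), for 0.2 s.
At the end, for the whole second after the job is handed in: The rail lies still and flat on the clamp's plate, its far end within 4 mm of the stop, within 8 mm of the middle and 0.12 rad of square; the bar presses on it with over 10 N (both knobs 0.2 rad or more past the end of the play) and is level to 0.012 rad (2 mm between its ends) (x of rail in the frame of clamp between -0.004 and 0.004 m and y of rail in the frame of clamp between -0.008 and 0.008 m and z of rail in the frame of clamp below 0.014 m and angle between the x axis of rail and the x axis of clamp, either way round below 0.12 rad and contact force between rail and clamp_bar above 10 N and linear speed of rail below 0.01 m/s and angle between clamp_bar's own z axis and vertical below 0.012 rad); the robot touches nothing.
It fails at once if the clamp bar is cocked by more than 0.035 rad (2 degrees) (angle between clamp_bar's own z axis and vertical above 0.035 rad).
It fails at once if a bystander (oil bottle, tape, bit case, screwdriver) is moved by more than 30 mm (distance of any of oil_can, tape, bits, screwdriver from where it was at the start of the episode above 0.03 m).
It also fails if it takes over 72 s, if anything falls off the work surface, if the arm or the gripper's body presses on something with over 40 N, if the wrist force passes 120 N, or if a joint passes its speed limit or range.

### The arm

A 6-joint arm with a two-finger parallel gripper is mounted at the origin on a cart in front of the work surface, level with it; the furniture and walls round the work are solid. World frame = base frame: x ahead of the robot, y to its left, z up, the work surface at z = 0. Lengths are in m, angles in degrees, forces in N, time in s.
With the tool pointing down it reaches from about 0.4 to 0.825 m from the base axis. Payload 7 kg.
Tool frame: the origin (TCP) lies between the finger pads; the fingertips stand 19 mm ahead of it and the grasp point (between the pads) is the TCP; z points along the fingers, y is the line along which they close (so a half turn about z gives the same grasp; the last joint's range is limited). The gripper opens to 88 mm and grips with 3 to 60 N. Pads are 19 mm wide; open, the fingers measure 130 mm over their backs; the gripper's body (78 mm by 193 mm) begins 47 mm behind the grasp point.
Start: joints at [86.408, 20.546, 0.682, 0, -70.136, -16.507], TCP at [0.232, 0.634, 0.246] pointing down, gripper open.
Joint ranges: [-176.03, 176.03], [-82.01, 121.73], [-58.28, 71.71], [-173.87, 95.51], [-174.79, -0.11], [-173.66, 173.66]. Speed limits (degrees/s): [136.94, 136.94, 172.46, 180, 180, 180].

### API

Orientations are given as [roll, pitch, yaw] about the fixed x, y, z axes, in that order (R = Rz(yaw) Ry(pitch) Rx(roll)).
In Python, from plant import get_obs, snapshot, close_job, spot_in, spot_point gives the robot as it stands.
- The arm moves only by the tool play_rows, never from a script. Its argument "plan" is a list of rows, each a list of 6 numbers: the shift along the tool's x, y, z in cm, then the turn, a rotation vector about the tool's x, y, z in degrees. A call has 1 to 20 rows; each row shifts and turns the commanded pose from where the row before left it, along the tool's axes as they then stand; what a row does not reach is not made up. A row lasts 1/12 s, in which the tool goes at most 41.7 mm and 7.16 degrees, less where a joint would pass 70% of its speed; a pose out of reach is approached as far as the arm can. A call is refused whole if a number of a shift passes 4.17 or a number of a turn 7.16, either way. A call with a gripper value outside its range is refused whole. "grip" is the finger opening in cm, from 0 to 8.76, set as the call begins (left out, the last holds). The fingers move at their own pace and stop on an object; the grip force is fixed at half the most. Time passes only in rows, so rows that do not move let the fingers close. It gives the time, the measured TCP pose, the force, the opening and the grip force at its end, in the units of the state.
- get_obs(): the state, without advancing time (a new reading comes with each control period).
- snapshot(name): name is "scene" or "top"; returns a dict with "frame" (420x560x3 uint8, red, green, blue), "fx", "fy", "cx", "cy" (pixels), "k1" (the pictures are not rectified: a ray, as slopes to the right and down, at radius r is drawn at 1 + k1 r^2 times it, then the intrinsics apply), "position" and "attitude" of the camera in the world. Camera axes: x right, y down, z forward; pixel columns grow to the right and rows downward; lengths in m; the calibration is good to about 2 mm. A picture is of the moment at which its call begins. There is no depth.
- close_job(): hands the job in; it is judged then, once.
Trained networks look in the newest picture that a camera, given by its name, has taken for a name from the list of things; names that differ only in an ending like _2 or _b are one class to them, and where a whole thing is asked for, a point or a joint stands for the part that bears it (a point fixed in the world has none). Each returns a list of dicts, best first, with "score" (0 to 1); they miss things now and then, are a little off and sometimes report something else, mostly with a low value. They report only what shows in the picture. A call takes as long as a camera call.
- spot_in(camera, thing): "position" ([x, y, z] in m, in world coordinates, good to about 4 mm: the middle of the surface that is visible of it).
- spot_point(camera, thing): "position" ([x, y, z] in m, in world coordinates, good to about 4 mm: a listed point, or the origin of a listed thing).
The state is a dict: "clock": time; "joint_pos": joint angles; "qvel": joint speeds; "tau": joint torques, N m; "tool_pos": TCP position; "orientation": TCP orientation; "force": force on the tool from outside, world axes, zero at the start; "moment": the same for the moment, N m; "opening": finger opening in m; "gripper_force": force on a finger pad.
Only numpy, scipy, OpenCV 4.12 (cv2) and the standard library are available. Lean on these libraries where they do the work, as an engineer would, in place of code of your own. Each camera call takes 0.05 s, during which the arm holds its last target. There are 200 camera calls.

## Working session

There is one attempt and no reset: what is moved stays moved. The work goes in short steps, Python scripts to look and compute and a tool call to move; the robot and the scene stay as the last step left them, time stands still between calls to the robot, and variables do not carry over. Pictures are saved under pics/ and viewed, at most 10 in all, crops included, and the job is handed in when it is done.

Besides the shell and the picture viewer there is one more tool, called after ">>>" as name([rows], argument=value, ...), one row to a line, values as JSON. play_rows: Moves the arm, as the interface text tells. Its arguments: {"type":"object","properties":{"plan":{"type":"array","items":{"type":"array","items":{"type":"number"}}},"grip":{"type":"number"}},"required":["plan"]}

```bash
mkdir -p pics; ls; cat > h.py <<'E'
import numpy as np,cv2
from plant import *
def snap(cam,fn=None):
    s=snapshot(cam)
    if fn: cv2.imwrite('pics/'+fn,s['frame'][:,:,::-1])
    return s
E
python3 - <<'E'
from h import *
o=get_obs();print(o)
for c in ['scene','top']:
    s=snap(c,c+'1.png');print(c,{k:v for k,v in s.items() if k!='frame'})
    for t in ['rail','tray','clamp','stop_face','clamp_bar','knob_l_grip','knob_r_grip','oil_can','tape','bits','screwdriver']:
        print(t,[(np.round(d['position'],3).tolist(),round(d['score'],2)) for d in spot_point(c,t)[:3]])
print(get_obs()['clock'])
E
```

```text
pics
{'clock': 0.0, 'joint_pos': array([ 8.64073083e+01,  2.05916598e+01,  6.33522586e-01, -1.83213737e-02,
       -7.01356549e+01, -1.65067918e+01]), 'qvel': array([-0.00670758,  0.07763534, -0.10438128, -0.08945504, -0.06518506,
       -0.03213922]), 'tau': array([ 9.57072116e-04, -5.82713234e+01,  2.93070441e+01,  6.99766651e+00,
        7.16846334e-03, -1.57981781e-04]), 'tool_pos': array([0.23184175, 0.63345148, 0.24462387]), 'orientation': array([ 1.79905180e+02, -1.01380355e-02, -2.01057148e+01]), 'force': array([ 0.17970978,  0.44803888, -0.2860468 ]), 'moment': array([ 0.04350859,  0.00814826, -0.0052656 ]), 'gripper_force': 0.0, 'opening': 0.08769942249497277}
scene {'fx': 527.5014471706058, 'fy': 527.5014471706058, 'cx': 276.70332246702975, 'cy': 208.2484021716664, 'k1': -0.06693670808767524, 'position': array([-0.3334054 , -0.54926587,  0.88088459]), 'attitude': array([-127.25316414,    0.92822124,  -58.40692705])}
rail [([0.569, -0.119, 0.003], 0.61)]
tray [([0.57, -0.121, 0.0], 0.74)]
clamp [([0.582, 0.157, -0.001], 0.9)]
stop_face [([0.581, 0.152, 0.055], 0.16)]
clamp_
[... 454 characters left out ...]
 'cx': 280.4028900085705, 'cy': 210.3550557457086, 'k1': -0.09734064749144182, 'position': array([ 4.27323623e-01, -9.79242076e-04,  1.30742787e+00]), 'attitude': array([-173.54637767,   -0.60954176,  -89.4736906 ])}
rail [([0.571, -0.123, 0.006], 0.62)]
tray [([0.573, -0.121, -0.001], 0.55)]
clamp [([0.581, 0.157, 0.001], 0.79)]
stop_face [([0.652, 0.147, 0.026], 0.61)]
clamp_bar [([0.583, 0.152, 0.053], 0.68)]
knob_l_grip [([0.499, -0.405, -0.002], 0.62), ([0.588, 0.245, 0.097], 0.61)]
knob_r_grip [([0.57, 0.073, 0.099], 0.44)]
oil_can [([0.646, -0.376, -0.004], 0.49)]
tape [([0.58, 0.385, -0.004], 0.7)]
bits [([0.501, -0.403, -0.003], 0.9)]
screwdriver [([0.428, 0.372, -0.001], 0.59)]
1.2
```

View pics/top1.png

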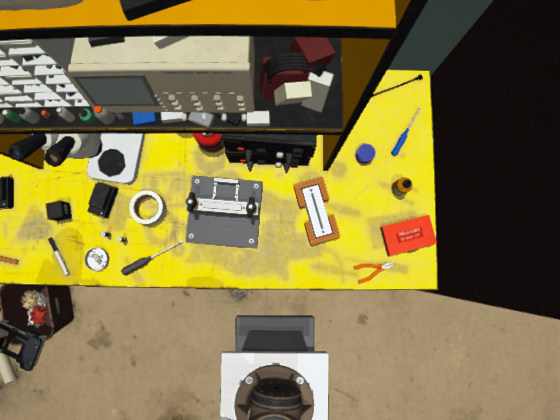

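View pics/scene1.png

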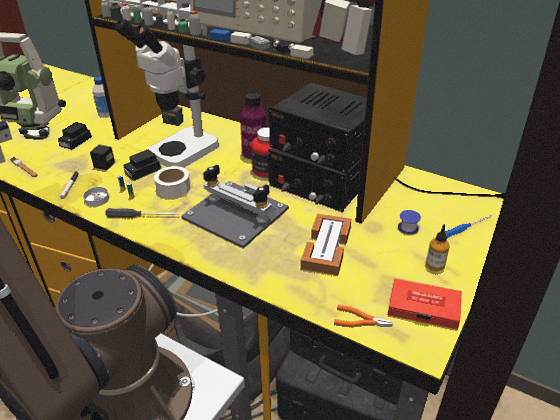

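The top view shows the clamp around (225,210) with its stop toward the shelf, and the tray and rail at (316,211) turned about 20°. The wooden upright stands behind the tray at about (335,165) and the black box at about (270,150). In the scene view the things around are all clear of the path. Next I'll refine the poses from pixels.

```bash
cat >> h.py <<'E'
from scipy.spatial.transform import Rotation as Rn
def proj(s,P):
    R=Rn.from_euler('xyz',s['attitude'],degrees=True).as_matrix()
    q=(np.atleast_2d(P)-s['position'])@R; u=q[:,:2]/q[:,2:]
    u=u*(1+s['k1']*(u**2).sum(1,keepdims=True))
    return u*[s['fx'],s['fy']]+[s['cx'],s['cy']]
def back(s,px,z):
    d=(np.atleast_2d(px).astype(float)-[s['cx'],s['cy']])/[s['fx'],s['fy']]; u=d.copy()
    for _ in range(10): u=d/(1+s['k1']*(u**2).sum(1,keepdims=True))
    R=Rn.from_euler('xyz',s['attitude'],degrees=True).as_matrix()
    v=np.c_[u,np.ones(len(u))]@R.T
    return s['position']+v*((z-s['position'][2])/v[:,2:])
def rect(s,x0,x1,y0,y1,z,ppm=2000):
    # rows: x decreasing downward; cols: y decreasing rightward
    xs=np.arange(x1,x0,-1/ppm); ys=np.arange(y1,y0,-1/ppm)
    Y,X=np.meshgrid(ys,xs); P=np.c_[X.ravel(),Y.ravel(),np.full(X.size,z)]
    m=proj(s,P).astype(np.float32).reshape(*X.shape,2)
    return cv2.remap(s['frame'],m[...,0],m[...,1],cv2.INTER_LINEAR)
E
python3 - <<'E'
from h import *
for c in ['top','scene']:
    s=snap(c)
    a=rect(s,.47,.67,-.22,-.02,.029); b=rect(s,.45,.70,.03,.28,.012,1600)
    cv2.imwrite(f'pics/r_{c}.png',np.hstack([a,b])[:,:,::-1])
    hsv=cv2.cvtColor(a,cv2.COLOR_RGB2HSV)
    def fit(m,x1,y1,ppm,n):
        k=cv2.connectedComponentsWithStats(m.astype(np.uint8)); i=1+np.argmax(k[2][1:,4])
        pts=np.argwhere(k[1]==i)[:,::-1].astype(np.float32)
        (cx,cy),wh,an=cv2.minAreaRect(pts); print(c,n,'x',round(x1-cy/ppm,4),'y',round(y1-cx/ppm,4),np.round(np.array(wh)/ppm,4),an)
    fit((hsv[...,1]<70)&(hsv[...,2]>120),.67,-.02,2000,'rail')
    hb=cv2.cvtColor(b,cv2.COLOR_RGB2HSV)
    fit((hb[...,1]<90),.70,.28,1600,'clamp')
    if c=='scene':
        print('upright foot',back(s,[[362,218],[368,212]],0)); 
        print('box',back(s,[[355,207],[272,195]],0))
    else: print('box top view',back(s,[[228,165],[315,170],[334,172]],0.1))
E
```

```text
Traceback (most recent call last):
ValueError: all the input array dimensions except for the concatenation axis must match exactly, but along dimension 0, the array at index 0 has size 401 and the array at index 1 has size 400
```

```bash
cat > m.py <<'E'
from h import *
for c in ['top','scene']:
    s=snap(c)
    a=rect(s,.47,.67,-.22,-.02,.029)[:400,:400]; b=rect(s,.45,.70,.03,.28,.012,1600)[:400,:400]
    cv2.imwrite(f'pics/r_{c}.png',np.hstack([a,b])[:,:,::-1])
    hsv=cv2.cvtColor(a,cv2.COLOR_RGB2HSV)
    def fit(m,x1,y1,ppm,n):
        k=cv2.connectedComponentsWithStats(m.astype(np.uint8)); i=1+np.argmax(k[2][1:,4])
        pts=np.argwhere(k[1]==i)[:,::-1].astype(np.float32)
        (cx,cy),wh,an=cv2.minAreaRect(pts); print(c,n,'x',round(x1-cy/ppm,4),'y',round(y1-cx/ppm,4),np.round(np.array(wh)/ppm,4),an)
    fit((hsv[...,1]<70)&(hsv[...,2]>120),.67,-.02,2000,'rail')
    hb=cv2.cvtColor(b,cv2.COLOR_RGB2HSV)
    fit((hb[...,1]<90),.70,.28,1600,'clamp')
    if c=='scene':
        print('upright foot',back(s,[[362,218],[368,212]],0)); 
        print('box',back(s,[[355,207],[272,195]],0))
    else: print('box top view',back(s,[[228,165],[315,170],[334,172]],0.1))
E
python3 m.py
```

```text
top rail x 0.5726 y -0.1196 [0.1542 0.0566] 73.79399871826172
top clamp x 0.5709 y 0.1607 [0.2264 0.2053] 4.573921203613281
box top view [[ 0.69223896  0.13760752  0.1       ]
 [ 0.68048104 -0.10985258  0.1       ]
 [ 0.67540474 -0.16402688  0.1       ]]
scene rail x 0.5719 y -0.1232 [0.1544 0.0529] 73.89485931396484
scene clamp x 0.5802 y 0.1579 [0.2507 0.243 ] 4.444106101989746
upright foot [[ 0.72491869 -0.15069377  0.        ]
 [ 0.75737425 -0.15389872  0.        ]]
box [[ 7.60049031e-01 -1.13794660e-01 -1.11022302e-16]
 [ 6.92283632e-01  1.14088107e-01  0.00000000e+00]]
```

View pics/r_top.png

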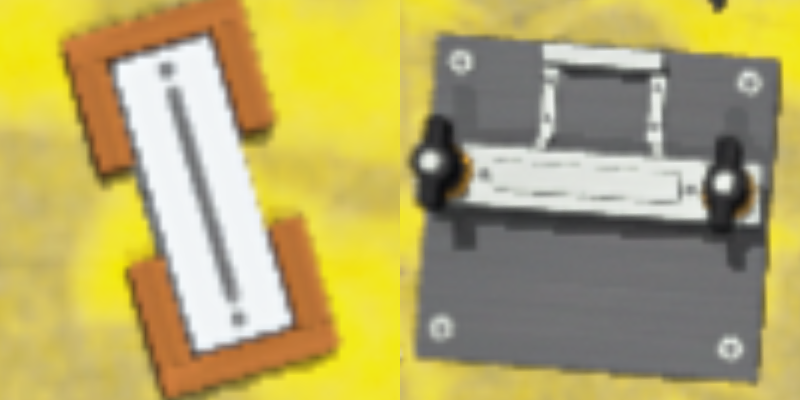

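View pics/r_scene.png

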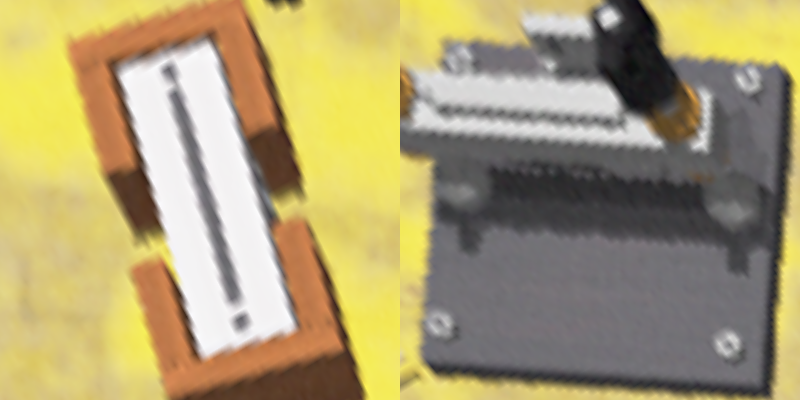

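```bash
cat > go.py <<'E'
import sys
from h import *
# usage: go.py x y z yaw n  -> totals in the present tool axes, cm
o=get_obs(); R=Rn.from_euler('xyz',o['orientation'],degrees=True).as_matrix()
x,y,z,yaw,n=map(float,sys.argv[1:6])
d=R.T@(np.array([x,y,z])-o['tool_pos'])*100
Rt=Rn.from_euler('xyz',[180,0,yaw],degrees=True).as_matrix()
r=Rn.from_matrix(R.T@Rt).as_rotvec(degrees=True)
print('clock',o['clock'],'pos',o['tool_pos'].round(4),'rpy',o['orientation'].round(2),'tot',d.round(2),r.round(2),'row',(d/n).round(3),(r/n).round(2))
E
python3 go.py .572 -.1215 .12 16.2 22
```

```text
clock 1.35 pos [0.232  0.6339 0.2455] rpy [180.   -0.  -20.1] tot [57.89 59.25 12.56] [  0.    0.  -36.3] row [2.631 2.693 0.571] [ 0.    0.   -1.65]
```

>>> play_rows([
  [2.6,2.66,0.2,0,0,0],
  [2.6,2.66,0.2,0,0,0],
  [2.6,2.66,0.2,0,0,0],
  [2.6,2.66,0.2,0,0,0],
  [2.6,2.66,0.2,0,0,0],
  [2.6,2.66,0.2,0,0,0],
  [2.6,2.66,0.2,0,0,0],
  [2.6,2.66,0.2,0,0,0],
  [2.6,2.66,0.2,0,0,0],
  [2.6,2.66,0.2,0,0,0],
  [2.6,2.66,0.2,0,0,0],
  [2.6,2.66,0.2,0,0,0],
  [2.6,2.66,0.2,0,0,0],
  [2.6,2.66,0.2,0,0,0],
  [2.6,2.66,0.2,0,0,0],
  [2.6,2.66,0.2,0,0,0],
  [2.6,2.66,0.2,0,0,0],
  [2.6,2.66,0.2,0,0,0],
  [2.6,2.66,0.2,0,0,0],
  [2.6,2.66,0.2,0,0,0],
], grip=8.76)

```text
clock: 3.02
tool_pos: [0.538, -0.0463, 0.2058]
orientation: [-180.0, -0.0, -20.1]
force: [0.5, 1.0, 0.0]
opening: 0.0876
gripper_force: 0.0
```

```bash
python3 go.py .572 -.1215 .10 16.2 6
```

```text
clock 3.0167 pos [ 0.538  -0.0463  0.2058] rpy [-1.7998e+02 -4.0000e-02 -2.0090e+01] tot [ 5.77  5.9  10.58] [-1.000e-02 -4.000e-02 -3.629e+01] row [0.961 0.983 1.764] [-0.   -0.01 -6.05]
```

>>> play_rows([
  [1.9,1.95,2,0,0,0],
  [1.9,1.95,2,0,0,0],
  [1.7,1.75,2,0,0,0],
  [0,0,0.9,0,0,-6.05],
  [0,0,0.9,0,0,-6.05],
  [0,0,0.9,0,0,-6.05],
  [0,0,0.9,0,0,-6.05],
  [0,0,0,0,0,-6.05],
  [0,0,0,0,0,-6.05],
  [0,0,0,0,0,0],
  [0,0,0,0,0,0],
])

```text
clock: 3.93
tool_pos: [0.5699, -0.1164, 0.1097]
orientation: [180.0, -0.0, 16.0]
force: [-0.1, 0.2, -0.3]
opening: 0.0878
gripper_force: 0.0
```

```bash
python3 go.py .572 -.1215 .024 16.2 4; python3 - <<'E'
from h import *
for c in ['top','scene']:
    s=snap(c,c+'2.png')
    for t in ['rail','tray']: print(c,t,[(np.round(d['position'],3).tolist(),round(d['score'],2)) for d in spot_point(c,t)[:2]])
E
```

```text
clock 3.9333 pos [ 0.5699 -0.1164  0.1097] rpy [ 1.7999e+02 -1.0000e-02  1.6010e+01] tot [0.06 0.55 8.57] [ 0.01 -0.01 -0.19] row [0.016 0.136 2.142] [ 0.   -0.   -0.05]
top rail [([0.575, -0.122, 0.004], 0.83)]
top tray [([0.573, -0.123, -0.001], 0.69), ([0.571, -0.123, 0.006], 0.64)]
scene rail [([0.569, -0.118, 0.003], 0.92)]
scene tray [([0.572, -0.119, -0.0], 0.96)]
```

View pics/scene2.png

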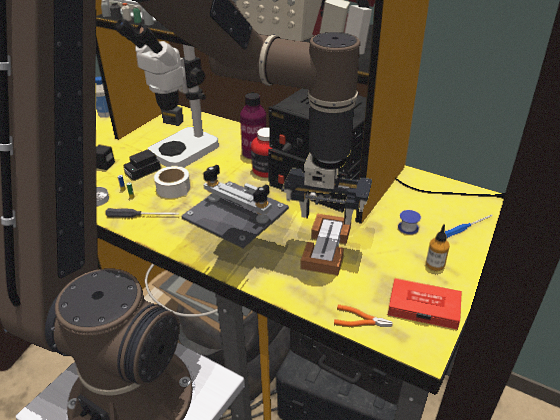

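The gripper hangs over the tray at (325,200), with its fingers across the rail and the wrist clear of the upright. I'll go down now.

>>> play_rows([
  [0.02,0.12,2.1,0,0,0],
  [0.02,0.12,2.1,0,0,0],
  [0.02,0.12,2.0,0,0,0],
  [0,0.12,1.0,0,0,0],
  [0,0,0.95,0,0,-0.2],
  [0,0,0,0,0,0],
  [0,0,0,0,0,0],
])

```text
clock: 4.82
tool_pos: [0.5718, -0.1209, 0.0282]
orientation: [180.0, 0.0, 16.4]
force: [0.0, 0.5, 0.7]
opening: 0.0874
gripper_force: 0.0
```

>>> play_rows([
  [0,0,0,0,0,0],
  [0,0,0,0,0,0],
  [0,0,0,0,0,0],
  [0,0,0,0,0,0],
  [0,0,0,0,0,0],
], grip=3.5)

```text
clock: 5.23
tool_pos: [0.5719, -0.1208, 0.0286]
orientation: [180.0, -0.0, 16.4]
force: [0.4, 0.0, -0.4]
opening: 0.0594
gripper_force: 0.0
```

>>> play_rows([
  [0,0,0,0,0,0],
  [0,0,0,0,0,0],
  [0,0,0,0,0,0],
  [0,0,0,0,0,0],
])

```text
clock: 5.57
tool_pos: [0.5718, -0.1209, 0.0283]
orientation: [180.0, -0.0, 16.4]
force: [-0.6, -0.8, 2.5]
opening: 0.0499
gripper_force: 30.0
```

>>> play_rows([
  [0,0,-0.5,0,0,0],
  [0,0,-1,0,0,0],
  [0,0,-2,0,0,0],
  [0,0,-3,0,0,0],
  [0,0,-3,0,0,0],
  [0,0,-1.5,0,0,0],
  [0,0,0,0,0,0],
])

```text
clock: 6.15
tool_pos: [0.5736, -0.1208, 0.1425]
orientation: [179.9, -0.4, 16.4]
force: [0.3, -0.1, -5.9]
opening: 0.0494
gripper_force: 30.0
```

```bash
python3 - <<'E'
from h import *
c=np.array([.581,.156]);a=np.deg2rad(-4.4)
print('-74:',c+np.array([np.cos(a),np.sin(a)])*-.076)
for k in ['top','scene']:
    s=snap(k,k+'3.png')
    print(k,[(np.round(d['position'],3).tolist(),round(d['score'],2)) for d in spot_point(k,'rail')[:2]])
E
python3 go.py .505 .162 .10 -4.4 10
```

```text
-74: [0.50522399 0.16183065]
top [([0.573, -0.121, 0.12], 0.64)]
scene [([0.571, -0.118, 0.111], 0.78), ([0.574, 0.38, 0.0], 0.17)]
clock 6.35 pos [ 0.5702 -0.1208  0.1363] rpy [-1.7993e+02  1.7000e-01  1.6370e+01] tot [  1.73 -28.96   3.66] [-0.04  0.18 20.77] row [ 0.173 -2.896  0.366] [-0.    0.02  2.08]
```

>>> play_rows([
  [-2.2,-1,0,0,0,6.92],
  [-2.2,-1,0,0,0,6.92],
  [-2.2,-1,0,0,0,6.92],
  [0,-3,0,0,0,0],
  [0,-3,0,0,0,0],
  [0,-3,0,0,0,0],
  [0,-3,0,0,0,0],
  [0,-3,0,0,0,0],
  [0,-3,0,0,0,0],
  [0,-3,0,0,0,0],
  [0,-3,0,0,0,0],
  [0,0,0,0,0,0],
  [0,0,0,0,0,0],
])

```text
clock: 7.43
tool_pos: [0.5193, 0.1382, 0.1362]
orientation: [179.9, 0.2, -4.2]
force: [-0.3, -0.4, -6.5]
opening: 0.0498
gripper_force: 30.0
```

```bash
python3 go.py .505 .162 .042 -4.4 4; python3 - <<'E'
from h import *
for k in ['top','scene']:
    s=snap(k,k+'4.png')
    for t in ['rail','clamp','clamp_bar','stop_face']:print(k,t,[(np.round(d['position'],3).tolist(),round(d['score'],2)) for d in spot_point(k,t)[:2]])
E
```

```text
clock 7.4333 pos [0.5193 0.1382 0.1362] rpy [ 1.7989e+02  1.6000e-01 -4.2300e+00] tot [-1.57 -2.29  9.42] [0.11 0.16 0.17] row [-0.393 -0.572  2.354] [0.03 0.04 0.04]
top rail [([0.519, 0.136, 0.112], 0.58)]
top clamp [([0.584, 0.155, -0.001], 0.57)]
top clamp_bar []
top stop_face [([0.652, 0.149, 0.025], 0.83)]
scene rail [([0.518, 0.141, 0.112], 0.55), ([0.58, 0.153, 0.054], 0.3)]
scene clamp [([0.58, 0.156, -0.002], 0.65)]
scene clamp_bar [([0.579, 0.154, 0.055], 0.92)]
scene stop_face [([0.654, 0.149, 0.026], 0.69)]
```

>>> play_rows([
  [-0.8,-1.1,1,0,0,0.2],
  [-0.77,-1.1,2,0,0,0],
  [0,0,3,0,0,0],
  [0,0,2.5,0,0,0],
  [0,0,1.0,0,0,0],
  [0,0,0.3,0,0,0],
  [0,0,0,0,0,0],
])

```text
clock: 8.52
tool_pos: [0.5094, 0.1614, 0.0433]
orientation: [-179.9, -0.3, -4.4]
force: [-0.4, -2.4, 16.9]
opening: 0.0499
gripper_force: 30.0
```

>>> play_rows([
  [0,0,0.1,0,0,0],
  [0,0,0.1,0,0,0],
  [0,0,0.1,0,0,0],
  [0,0,0,0,0,0],
])

```text
clock: 8.85
tool_pos: [0.5097, 0.1614, 0.0424]
orientation: [-179.8, -0.4, -4.4]
force: [-7.9, -4.6, 39.9]
opening: 0.0496
gripper_force: 30.0
```

```bash
python3 - <<'E'
from h import *
s=snap('scene'); cv2.imwrite('pics/s5.png',cv2.resize(s['frame'][130:270,150:350],(800,560),interpolation=cv2.INTER_CUBIC)[:,:,::-1])
E
```

```text
(no output)
```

View pics/s5.png

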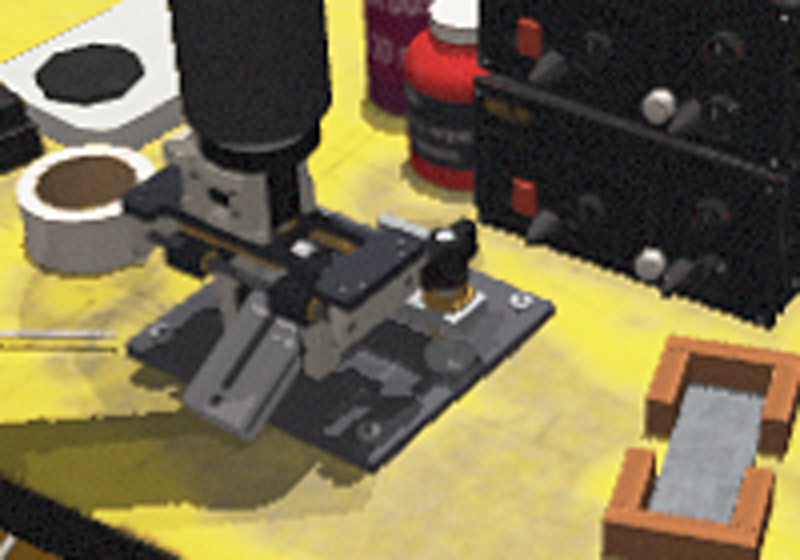

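The rail's front end came down on the bar (around (290,300) in the crop), so the rail pitched nose-up in the grip. I'll lift it, flatten it on the free bench between the clamp and the tray, and regrip it near its rear end.

>>> play_rows([
  [-0.3,0,-0.5,0,0,0],
  [-0.5,0,-1.5,0,0,0],
  [-0.5,0,-3,0,0,0],
  [0,1,-3,0,0,0],
  [0,2.5,-1.5,0,0,0],
  [0,3,0,0,0,0],
  [0,3,0,0,0,0],
  [0,3,0,0,0,0],
  [0,3,0,0,0,0],
  [0,2,0,0,0,0],
  [0,0,0,0,0,0],
  [0,0,0,0,0,0],
])

```text
clock: 9.9
tool_pos: [0.4791, -0.0143, 0.1322]
orientation: [-180.0, -0.0, -4.7]
force: [-0.1, 0.1, -5.2]
opening: 0.0496
gripper_force: 30.0
```

```bash
python3 go.py .50 -.015 .06 -4.4 4; python3 - <<'E'
from h import *
s=snap('scene'); cv2.imwrite('pics/s6.png',s['frame'][:,:,::-1])
for k in ['clamp_bar','rail','knob_l_grip','knob_r_grip']:print(k,[(np.round(d['position'],3).tolist(),round(d['score'],2)) for d in spot_point('scene',k)[:2]])
E
```

```text
clock 9.9 pos [ 0.4791 -0.0143  0.1322] rpy [-1.7999e+02 -1.0000e-02 -4.7100e+00] tot [ 2.08 -0.1   7.22] [-0.01 -0.01 -0.31] row [ 0.521 -0.025  1.805] [-0.   -0.   -0.08]
clamp_bar [([0.584, 0.154, 0.053], 0.8)]
rail [([0.484, -0.01, 0.124], 0.86), ([0.584, 0.156, 0.001], 0.38)]
knob_l_grip [([0.587, 0.241, 0.099], 0.71)]
knob_r_grip []
```

View pics/s6.png

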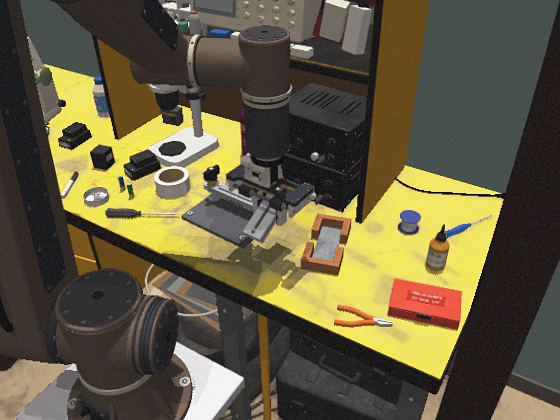

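>>> play_rows([
  [1,0,2,0,0,0],
  [1,0,2,0,0,0],
  [0,0,1.6,0,0,0],
  [0,0,0.8,0,0,0],
  [0,0,0.5,0,0,0],
  [0,0,0.5,0,0,0],
  [0,0,0.5,0,0,0],
  [0,0,0.5,0,0,0],
  [0,0,0.5,0,0,0],
  [0,0,0,0,0,0],
])

```text
clock: 10.98
tool_pos: [0.4989, -0.0148, 0.0425]
orientation: [180.0, 0.0, -4.6]
force: [-0.3, 0.2, -5.0]
opening: 0.0495
gripper_force: 30.0
```

>>> play_rows([
  [0,0,0.4,0,0,0],
  [0,0,0.4,0,0,0],
  [0,0,0.3,0,0,0],
  [0,0,0.3,0,0,0],
  [0,0,0,0,0,0],
])

```text
clock: 11.4
tool_pos: [0.5001, -0.0146, 0.0296]
orientation: [-180.0, -0.1, -4.5]
force: [0.2, 0.8, 0.3]
opening: 0.0498
gripper_force: 30.0
```

>>> play_rows([
  [0,0,0.2,0,0,0],
  [0,0,0.2,0,0,0],
  [0,0,0.2,0,0,0],
  [0,0,0,0,0,0],
])

```text
clock: 11.73
tool_pos: [0.4999, -0.0146, 0.023]
orientation: [-180.0, -0.1, -4.6]
force: [1.7, 0.1, 0.2]
opening: 0.0496
gripper_force: 30.0
```

```bash
python3 - <<'E'
from h import *
s=snap('scene'); cv2.imwrite('pics/s7.png',cv2.resize(s['frame'][150:290,180:380],(800,560),interpolation=cv2.INTER_CUBIC)[:,:,::-1])
for c in['scene','top']:
  if c=='top': snap(c)
  print([(np.round(d['position'],3).tolist(),round(d['score'],2)) for d in spot_point(c,'rail')[:2]])
E
```

```text
[([0.5, -0.013, 0.013], 0.86)]
[]
```

View pics/s7.png

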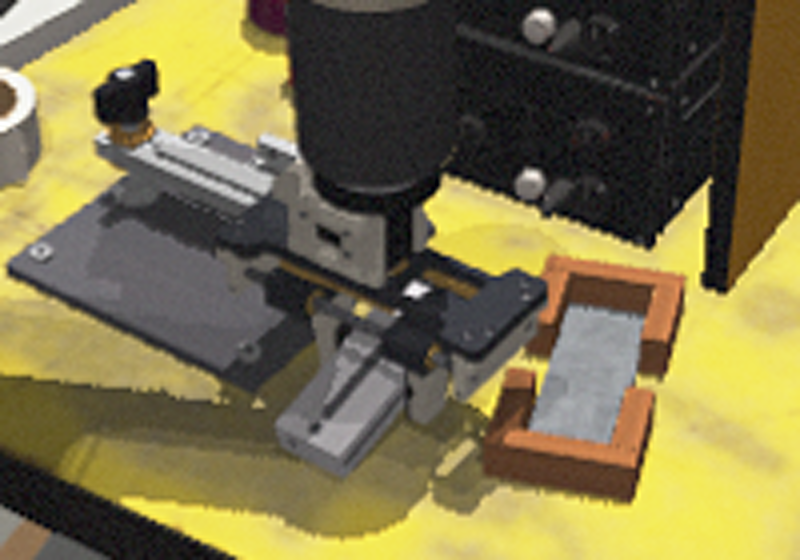

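>>> play_rows([
  [0,0,0,0,0,0],
  [0,0,0,0,0,0],
  [0,0,-0.3,0,0,0],
  [0,0,-0.3,0,0,0],
  [-1.5,0,0,0,0,0],
  [-1.5,0,0,0,0,0],
  [-1.5,0,0,0,0,0],
  [-1.3,0,0,0,0,0],
  [0,0,0,0,0,0],
], grip=6.6)

```text
clock: 12.68
tool_pos: [0.4387, -0.0106, 0.0292]
orientation: [180.0, 0.1, -4.6]
force: [-0.3, -0.5, 0.1]
opening: 0.0658
gripper_force: 0.0
```

```bash
python3 - <<'E'
from h import *
print(get_obs()['tool_pos'],get_obs()['orientation'])
for c in['scene','top']:
  s=snap(c)
  print([(np.round(d['position'],3).tolist(),round(d['score'],2)) for d in spot_point(c,'rail')[:2]])
  if c=='scene': cv2.imwrite('pics/s8.png',cv2.resize(s['frame'][150:290,180:380],(800,560),interpolation=cv2.INTER_CUBIC)[:,:,::-1])
E
```

```text
[ 0.43874564 -0.01063888  0.02918366] [ 1.79982478e+02  9.48675146e-02 -4.58715302e+00]
[([0.498, -0.013, -0.001], 0.73)]
[([0.501, -0.017, -0.002], 0.58)]
```

View pics/s8.png

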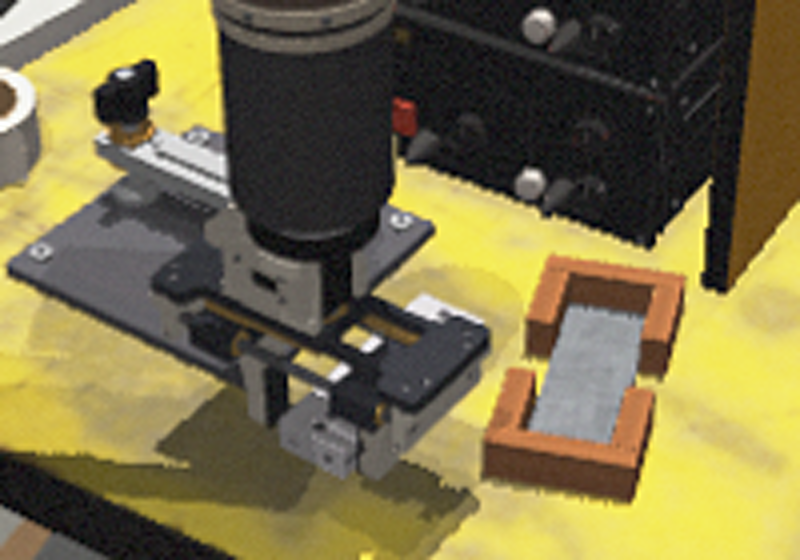

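The rail lies flat with the fingers about its rear end (320,440). I'll close on it, lift and carry it to the mouth.

>>> play_rows([
  [0,0,0,0,0,0],
  [0,0,0,0,0,0],
  [0,0,0,0,0,0],
  [0,0,0,0,0,0],
  [0,0,0,0,0,0],
  [0,0,0,0,0,0],
], grip=3.5)

```text
clock: 13.38
tool_pos: [0.4417, -0.0101, 0.029]
orientation: [-180.0, -0.0, -4.6]
force: [1.5, 0.1, -2.2]
opening: 0.0494
gripper_force: 30.0
```

>>> play_rows([
  [0,0,-0.5,0,0,0],
  [0,0,-1,0,0,0],
  [0,0,-1.5,0,0,0],
  [0,0,-0.5,0,0,0],
  [-1,0,0,0,0,0],
  [-2,0,0,0,0,0],
  [-0.5,-1.5,0,0,0,0],
  [0,-3,0,0,0,0],
  [0,-3,0,0,0,0],
  [0,-3,0,0,0,0],
  [0,-3,0,0,0,0],
  [0,-2,0,0,0,0],
  [0,-1,0,0,0,0],
  [0,0,0,0,0,0],
  [0,0,0,0,0,0],
])

```text
clock: 14.63
tool_pos: [0.4193, 0.1572, 0.0638]
orientation: [-180.0, 0.0, -4.5]
force: [0.6, 0.6, -3.2]
opening: 0.0527
gripper_force: 28.2
```

```bash
python3 go.py .4175 .168 .04 -4.4 4;  python3 - <<'E'
from h import *
for c in['scene','top']:
  s=snap(c)
  for k in ['rail','clamp']: print(k,[(np.round(d['position'],3).tolist(),round(d['score'],2)) for d in spot_point(c,k)[:2]])
E
```

```text
clock 14.6333 pos [0.4193 0.1572 0.0638] rpy [-1.7999e+02  1.0000e-02 -4.4800e+00] tot [-0.26 -1.06  2.38] [-0.01  0.01 -0.08] row [-0.066 -0.264  0.595] [-0.    0.   -0.02]
rail [([0.479, 0.137, 0.022], 0.85)]
clamp [([0.58, 0.155, 0.0], 0.83), ([0.649, 0.15, 0.025], 0.42)]
rail [([0.478, 0.13, 0.026], 0.73), ([0.582, 0.156, -0.0], 0.35)]
clamp [([0.581, 0.157, -0.002], 0.71)]
```

```bash
python3 - <<'E'
from h import *
s=snap('scene');t=snap('top')
a=cv2.resize(s['frame'][150:290,150:350],(420,294),interpolation=cv2.INTER_CUBIC)
b=cv2.resize(t['frame'][160:300,170:340],(357,294),interpolation=cv2.INTER_CUBIC)
cv2.imwrite('pics/s9.png',np.hstack([a,b])[:,:,::-1])
E
```

```text
(no output)
```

View pics/s9.png

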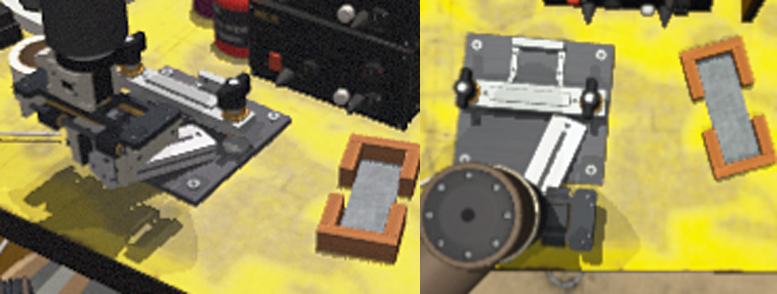

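The rail's nose drooped onto the plate and skewed about 25° clockwise (crop (560,150)). I'll set its rear end down on the plate, release it, measure and regrip.

>>> play_rows([
  [0,0,0.5,0,0,0],
  [0,0,0.5,0,0,0],
  [0,0,0.5,0,0,0],
  [0,0,0.3,0,0,0],
  [0,0,0,0,0,0],
])

```text
clock: 15.45
tool_pos: [0.419, 0.1563, 0.045]
orientation: [179.9, 0.1, -4.6]
force: [-1.6, -1.3, -1.0]
opening: 0.0526
gripper_force: 29.5
```

>>> play_rows([
  [0,0,0,0,0,0],
  [0,0,0,0,0,0],
  [0,0,0,0,0,0],
  [0,0,0,0,0,0],
  [0,0,-1,0,0,0],
  [0,0,-2,0,0,0],
  [-1.3,0,-2,0,0,0],
  [-1,0,-2,0,0,0],
  [0,0,0,0,0,0],
], grip=8.76)

```text
clock: 16.2
tool_pos: [0.3974, 0.1602, 0.1196]
orientation: [-179.7, -0.2, -4.5]
force: [0.5, 0.9, -0.4]
opening: 0.0874
gripper_force: 0.0
```

```bash
cat > rl.py <<'E'
from h import *
o=get_obs();print(o['clock'],o['tool_pos'].round(4),o['orientation'].round(2))
for c in ['top','scene']:
    s=snap(c); r=[(np.round(d['position'],3).tolist(),round(d['score'],2)) for d in spot_point(c,'rail')[:2]]; print(c,r)
    a=rect(s,.38,.70,.0,.30,.036); h=cv2.cvtColor(a,cv2.COLOR_RGB2HSV)
    m=((h[...,1]<45)&(h[...,2]>135)).astype(np.uint8)
    cv2.imwrite(f'pics/rl_{c}.png',a[:,:,::-1])
    k=cv2.connectedComponentsWithStats(m)
    for i in range(1,k[0]):
        if k[2][i,4]>4000:
            pts=np.argwhere(k[1]==i)[:,::-1].astype(np.float32); (cx,cy),wh,an=cv2.minAreaRect(pts)
            print('  blob x',round(.70-cy/2000,4),'y',round(.30-cx/2000,4),(np.array(wh)/2000).round(4),round(an,1),len(pts)/4e6)
E
python3 rl.py
```

```text
16.2 [0.3974 0.1602 0.1196] [-179.74   -0.24   -4.5 ]
top [([0.484, 0.131, 0.012], 0.75), ([0.578, 0.381, 0.0], 0.5)]
  blob x 0.6158 y 0.1594 [0.1533 0.1034] 4.2 0.0074495
  blob x 0.4906 y 0.1294 [0.0537 0.1379] 22.4 0.00646125
scene [([0.482, 0.136, 0.01], 0.76)]
  blob x 0.6114 y 0.1733 [0.1602 0.0515] 10.3 0.00368825
  blob x 0.4819 y 0.1302 [0.0555 0.1526] 22.8 0.00701075
```

```bash
python3 go.py .432 .153 .036 -22.6 6
```

```text
clock 16.4 pos [0.3969 0.159  0.1159] rpy [-1.7999e+02 -1.0000e-02 -4.5500e+00] tot [3.55 0.32 7.99] [-1.000e-02 -1.000e-02  1.805e+01] row [0.591 0.053 1.331] [-0.   -0.    3.01]
```

>>> play_rows([
  [1.2,0.1,0,0,0,0],
  [1.2,0.1,0,0,0,0],
  [1.15,0.1,0,0,0,0],
  [0,0,0,0,0,6],
  [0,0,0,0,0,6],
  [0,0,0,0,0,6],
  [0,0,2.5,0,0,0],
  [0,0,2,0,0,0],
  [0,0,0,0,0,0],
  [0,0,0,0,0,0],
])

```text
clock: 17.23
tool_pos: [0.4319, 0.1522, 0.07]
orientation: [179.8, 0.1, -22.6]
force: [0.3, 1.5, 0.4]
opening: 0.0878
gripper_force: 0.0
```

```bash
python3 go.py .432 .153 .036 -22.6 6
```

```text
clock 17.2333 pos [0.4319 0.1522 0.07  ] rpy [ 1.798e+02  8.000e-02 -2.259e+01] tot [-0.01 -0.09  3.4 ] [0.2  0.08 0.01] row [-0.002 -0.015  0.567] [0.03 0.01 0.  ]
```

>>> play_rows([
  [0,-0.1,1.5,0,0,0],
  [0,0,1.2,0,0,0],
  [0,0,0.65,0,0,0],
  [0,0,0,0,0,0],
  [0,0,0,0,0,0],
])

```text
clock: 17.65
tool_pos: [0.4328, 0.1542, 0.0381]
orientation: [180.0, -0.0, -22.6]
force: [0.2, 0.6, 0.3]
opening: 0.0878
gripper_force: 0.0
```

>>> play_rows([
  [0,0,0,0,0,0],
  [0,0,0,0,0,0],
  [0,0,0,0,0,0],
  [0,0,0,0,0,0],
  [0,0,0,0,0,0],
  [0,0,0,0,0,0],
  [0,0,0,0,0,0],
  [0,0,0,0,0,0],
  [0,0,0,0,0,0],
  [0,0,0,0,0,0],
], grip=4)

```text
clock: 18.48
tool_pos: [0.4322, 0.1539, 0.0376]
orientation: [180.0, 0.0, -22.6]
force: [-1.9, -1.1, 2.8]
opening: 0.0498
gripper_force: 30.0
```

```bash
python3 rl.py; python3 go.py .4285 .1677 .036 -4.4 3
```

```text
18.4833 [0.4322 0.1539 0.0376] [ 1.7998e+02  1.0000e-02 -2.2560e+01]
top [([0.482, 0.13, 0.014], 0.59)]
  blob x 0.6159 y 0.1594 [0.1533 0.1033] 4.2 0.00749025
  blob x 0.5164 y 0.1282 [0.0877 0.1015] 35.9 0.004613
scene [([0.482, 0.135, 0.009], 0.86)]
  blob x 0.6144 y 0.1744 [0.1582 0.0554] 4.2 0.0048495
  blob x 0.5253 y 0.1112 [0.0544 0.058 ] 23.6 0.00212775
clock 18.6833 pos [0.4322 0.154  0.0376] rpy [ 1.7999e+02  1.0000e-02 -2.2560e+01] tot [-0.87 -1.13  0.16] [ 1.000e-02  1.000e-02 -1.816e+01] row [-0.29  -0.375  0.053] [ 0.    0.   -6.05]
```

>>> play_rows([
  [-0.25,-0.28,0,0,0,-3],
  [-0.25,-0.28,0,0,0,-4],
  [-0.25,-0.28,0,0,0,-4],
  [-0.1,-0.28,0,0,0,-4],
  [0,0,0,0,0,-3.1],
  [0,0,0,0,0,0],
  [0,0,0,0,0,0],
])

```text
clock: 19.27
tool_pos: [0.4275, 0.1673, 0.0375]
orientation: [180.0, 0.0, -4.6]
force: [-1.7, -0.7, 4.0]
opening: 0.0498
gripper_force: 30.0
```

```bash
python3 rl.py; python3 go.py .4285 .1677 .036 -4.4 3
```

```text
19.2667 [0.4275 0.1673 0.0375] [ 1.80e+02  1.00e-02 -4.56e+00]
top [([0.482, 0.162, 0.012], 0.82)]
  blob x 0.6158 y 0.1594 [0.1534 0.1034] 4.3 0.00748825
  blob x 0.51 y 0.1632 [0.0578 0.1   ] 5.0 0.0042875
scene [([0.479, 0.166, 0.012], 0.71)]
  blob x 0.6143 y 0.1749 [0.16   0.0552] 4.4 0.00487275
clock 19.4667 pos [0.4275 0.1673 0.0375] rpy [ 1.80e+02  1.00e-02 -4.53e+00] tot [ 0.1  -0.04  0.15] [ 0.    0.01 -0.13] row [ 0.032 -0.014  0.052] [ 0.    0.   -0.04]
```

>>> play_rows([
  [0.4,0,0,0,0,0],
  [0.6,0,0,0,0,0],
  [0.6,0,0,0,0,0],
  [0.6,0,0,0,0,0],
  [0.6,0,0,0,0,0],
  [0.6,0,0,0,0,0],
  [0.6,0,0,0,0,0],
  [0,0,0,0,0,0],
])

```text
clock: 20.13
tool_pos: [0.4678, 0.1641, 0.0377]
orientation: [180.0, 0.0, -4.5]
force: [-3.2, -2.1, 7.8]
opening: 0.0498
gripper_force: 30.0
```

>>> play_rows([
  [0.5,0,0,0,0,0],
  [0.5,0,0,0,0,0],
  [0.5,0,0,0,0,0],
  [0.5,0,0,0,0,0],
  [0.5,0,0,0,0,0],
  [0.5,0,0,0,0,0],
  [0,0,0,0,0,0],
])

```text
clock: 20.72
tool_pos: [0.4974, 0.1617, 0.0377]
orientation: [180.0, 0.0, -4.5]
force: [-4.1, -0.7, 6.1]
opening: 0.0499
gripper_force: 30.0
```

```bash
python3 rl.py
```

```text
20.7167 [0.4974 0.1617 0.0377] [ 1.7997e+02  5.0000e-02 -4.5100e+00]
top [([0.554, 0.156, 0.01], 0.69)]
  blob x 0.6069 y 0.1517 [0.1384 0.0902] 5.6 0.006454
scene [([0.553, 0.159, 0.01], 0.5)]
```

>>> play_rows([
  [0,0,0,0,0,0],
  [0,0,0,0,0,0],
  [0,0,0,0,0,0],
  [-1,0,0,0,0,0],
  [-1.5,0,0,0,0,0],
  [-1.5,0,0,0,0,0],
  [-0.5,0,0,0,0,0],
  [0,0,0,0,0,0],
], grip=6.2)

```text
clock: 21.58
tool_pos: [0.4513, 0.1654, 0.0376]
orientation: [180.0, 0.0, -4.4]
force: [-0.6, -0.3, -0.3]
opening: 0.062
gripper_force: 0.0
```

>>> play_rows([
  [0,0,0,0,0,0],
  [0,0,0,0,0,0],
  [0,0,0,0,0,0],
  [0,0,0,0,0,0],
  [0,0,0,0,0,0],
  [0,0,0,0,0,0],
  [0,0,0,0,0,0],
], grip=2)

```text
clock: 22.17
tool_pos: [0.4526, 0.1653, 0.0375]
orientation: [180.0, 0.0, -4.5]
force: [0.0, 0.3, -0.6]
opening: 0.0225
gripper_force: 0.0
```

```bash
python3 rl.py
```

```text
22.1667 [0.4526 0.1653 0.0375] [ 1.7999e+02  1.0000e-02 -4.4700e+00]
top [([0.583, 0.247, 0.098], 0.72), ([0.554, 0.154, 0.011], 0.56)]
  blob x 0.6158 y 0.1594 [0.1534 0.1035] 4.2 0.008883
  blob x 0.5351 y 0.1703 [0.0464 0.0517] 32.6 0.00127275
  blob x 0.5267 y 0.1456 [0.0247 0.0693] 5.0 0.00157475
scene [([0.551, 0.159, 0.008], 0.5)]
  blob x 0.6142 y 0.1735 [0.1568 0.0546] 4.8 0.004884
```

>>> play_rows([
  [0.8,0,0,0,0,0],
  [0.8,0,0,0,0,0],
  [0.6,0,0,0,0,0],
  [0.6,0,0,0,0,0],
  [0.5,0,0,0,0,0],
  [0.3,0,0,0,0,0],
  [0.2,0,0,0,0,0],
  [0,0,0,0,0,0],
])

```text
clock: 23.03
tool_pos: [0.4908, 0.1622, 0.0373]
orientation: [180.0, 0.0, -4.5]
force: [-2.3, -0.3, -0.1]
opening: 0.0195
gripper_force: 0.5
```

>>> play_rows([
  [0.15,0,0,0,0,0],
  [0.15,0,0,0,0,0],
  [0.15,0,0,0,0,0],
  [0,0,0,0,0,0],
])

```text
clock: 23.37
tool_pos: [0.4935, 0.1619, 0.0374]
orientation: [180.0, 0.1, -4.5]
force: [-9.8, 2.3, 5.4]
opening: 0.0197
gripper_force: 5.2
```

```bash
python3 rl.py
```

```text
23.3667 [0.4935 0.1619 0.0374] [ 1.7995e+02  1.3000e-01 -4.4800e+00]
top [([0.578, 0.153, 0.008], 0.66)]
  blob x 0.6125 y 0.1596 [0.1534 0.11  ] 4.2 0.008883
scene []
  blob x 0.6384 y 0.1828 [0.0491 0.0956] 82.8 0.0022
```

>>> play_rows([
  [0.15,0,0,0,0,0],
  [0.15,0,0,0,0,0],
  [0,0,0,0,0,0],
])

```text
clock: 23.82
tool_pos: [0.4937, 0.1615, 0.0373]
orientation: [179.9, 0.4, -4.5]
force: [-26.4, 9.5, 17.4]
opening: 0.0199
gripper_force: 13.3
```

The rail is home against the stop: the push rose to 26 N with no further travel. I'll back off and go to the left knob.

>>> play_rows([
  [-0.5,0,0,0,0,0],
  [-2,0,0,0,0,0],
  [-2,0,-1,0,0,0],
  [0,0,-4,0,0,0],
  [0,0,-4,0,0,0],
  [0,0,-3,0,0,0],
  [0,0,0,0,0,0],
], grip=6)

```text
clock: 24.4
tool_pos: [0.4569, 0.1681, 0.1646]
orientation: [-179.6, -0.6, -4.3]
force: [0.6, 1.5, 0.3]
opening: 0.0581
gripper_force: 0.0
```

```bash
cat > kn.py <<'E'
from h import *
o=get_obs(); print('j',o['joint_pos'].round(1))
for c in ['top','scene']:
    s=snap(c)
    for t in ['rail','clamp_bar','stop_face','knob_l_grip','knob_r_grip']: print(c,t,[(np.round(d['position'],3).tolist(),round(d['score'],2)) for d in spot_point(c,t)[:2]])
E
python3 kn.py; python3 rl.py; python3 go.py .5875 .241 .15 -4.4 6
```

```text
j [ 43.5   6.5 -29.7   0.2 -53.1  42. ]
top rail [([0.577, 0.152, 0.013], 0.71), ([0.584, 0.246, 0.101], 0.69)]
top clamp_bar [([0.586, 0.154, 0.056], 0.62)]
top stop_face [([0.653, 0.149, 0.023], 0.56)]
top knob_l_grip [([0.587, 0.245, 0.097], 0.49)]
top knob_r_grip [([0.57, 0.072, 0.1], 0.68), ([0.581, 0.152, 0.01], 0.54)]
scene rail []
scene clamp_bar [([0.578, 0.156, 0.053], 0.77), ([0.573, 0.073, 0.104], 0.26)]
scene stop_face [([0.651, 0.149, 0.029], 0.67)]
scene knob_l_grip []
scene knob_r_grip [([0.573, 0.074, 0.103], 0.48)]
25.0 [0.4529 0.1653 0.1571] [ 1.7996e+02  4.0000e-02 -4.4600e+00]
top [([0.578, 0.152, 0.013], 0.95), ([0.647, -0.374, -0.004], 0.66)]
  blob x 0.6157 y 0.1595 [0.1534 0.1039] 3.8 0.00990825
  blob x 0.5331 y 0.1589 [0.053  0.0584] 4.3 0.00275575
scene [([0.578, 0.16, 0.011], 0.61)]
  blob x 0.6246 y 0.164 [0.1395 0.0768] 4.7 0.00553175
  blob x 0.5309 y 0.156 [0.0537 0.0588] 4.6 0.00276175
clock 25.2 pos [0.453  0.1654 0.1575] rpy [ 1.7999e+02  1.0000e-02 -4.4600e+00] tot [12.82 -8.58  0.74] [ 0.01  0.01 -0.06] row [ 2.137 -1.431  0.124] [ 0.    0.   -0.01]
```

>>> play_rows([
  [2.1,-1.45,0,0,0,0],
  [2.1,-1.45,0,0,0,0],
  [2.1,-1.45,0,0,0,0],
  [2.1,-1.45,0,0,0,0],
  [2.1,-1.45,0,0,0,0],
  [2.2,-1.45,0,0,0,0],
  [0,0,1.5,0,0,0],
  [0,0,1.5,0,0,0],
  [0,0,1.2,0,0,0],
  [0,0,0.6,0,0,0],
  [0,0,0,0,0,0],
])

```text
clock: 26.12
tool_pos: [0.5854, 0.2416, 0.1079]
orientation: [179.9, 0.1, -4.5]
force: [-0.2, -0.0, -0.3]
opening: 0.0601
gripper_force: 0.0
```

```bash
python3 go.py .5865 .2415 .107 -4.4 1
```

```text
clock 26.1167 pos [0.5854 0.2416 0.1079] rpy [ 1.7989e+02  1.3000e-01 -4.4600e+00] tot [0.11 0.   0.09] [ 0.11  0.13 -0.06] row [0.106 0.004 0.087] [ 0.11  0.13 -0.06]
```

>>> play_rows([
  [0.1,0,0,0,0,0],
  [0,0,0,0,0,0],
  [0,0,0,0,0,0],
  [0,0,0,0,0,0],
  [0,0,0,0,0,0],
  [0,0,0,0,0,0],
  [0,0,0,0,0,0],
  [0,0,0,0,0,0],
  [0,0,0,0,0,0],
], grip=0.8)

```text
clock: 26.87
tool_pos: [0.5873, 0.2413, 0.1097]
orientation: [179.9, 0.0, -4.5]
force: [-0.2, -4.3, 2.9]
opening: 0.0141
gripper_force: 29.6
```

>>> play_rows([
  [0,0,0,0,0,4],
  [0,0,0,0,0,6],
  [0,0,0,0,0,7],
  [0,0,0,0,0,7],
  [0,0,0,0,0,7],
  [0,0,0,0,0,7],
  [0,0,0,0,0,7],
  [0,0,0,0,0,7],
  [0,0,0,0,0,0],
])

```text
clock: 27.62
tool_pos: [0.5866, 0.24, 0.1097]
orientation: [179.8, -0.1, -56.9]
force: [-1.8, -7.7, 6.1]
opening: 0.0141
gripper_force: 29.8
```

```bash
python3 - <<'E'
from h import *
o=get_obs();print(o['orientation'],o['force'],o['moment'],o['joint_pos'].round(1))
E
```

```text
[ 1.79804486e+02 -8.42389413e-02 -5.69413577e+01] [-1.81536288 -7.71109032  6.13370352] [-3.08824279  0.5871313  -0.05247617] [ 39.9  23.3 -14.3   0.1 -52.6  -6.9]
```

>>> play_rows([
  [0,0,0,0,0,0],
  [0,0,0,0,0,0],
  [0,0,0,0,0,0],
  [0,0,-1,0,0,0],
  [0,0,-2,0,0,0],
  [0,0,-1.5,0,0,-3.4],
  [0,0,0,0,0,-7],
  [0,0,0,0,0,-7],
  [0,0,0,0,0,-7],
  [0,0,0,0,0,-7],
  [0,0,0,0,0,-7],
  [0,0,0,0,0,-7],
  [0,0,0,0,0,-7],
  [0,2,0,0,0,0],
  [0,3.5,0,0,0,0],
  [0,3.5,0,0,0,0],
  [0,3.5,0,0,0,0],
  [0,3,0,0,0,0],
  [0,1.3,0,0,0,0],
  [0,0,0,0,0,0],
], grip=4.5)

```text
clock: 29.28
tool_pos: [0.5751, 0.072, 0.1554]
orientation: [-180.0, -0.0, -4.3]
force: [-0.6, -0.0, 0.3]
opening: 0.0452
gripper_force: 0.0
```

```bash
python3 go.py .573 .0715 .109 -4.4 1; python3 kn.py
```

```text
clock 29.2833 pos [0.5751 0.072  0.1554] rpy [-1.7999e+02 -3.0000e-02 -4.2700e+00] tot [-0.21  0.07  4.64] [-0.01 -0.03  0.13] row [-0.213  0.07   4.638] [-0.01 -0.03  0.13]
j [ 26.5  15.9 -18.6   0.  -55.4  59.3]
top rail [([0.582, 0.157, 0.012], 0.79)]
top clamp_bar []
top stop_face []
top knob_l_grip []
top knob_r_grip []
scene rail [([0.576, 0.161, 0.01], 0.68)]
scene clamp_bar [([0.578, 0.157, 0.053], 0.71)]
scene stop_face [([0.651, 0.148, 0.024], 0.82)]
scene knob_l_grip [([0.586, 0.239, 0.102], 0.59)]
scene knob_r_grip [([0.576, 0.074, 0.102], 0.8), ([0.586, 0.24, 0.101], 0.41)]
```

>>> play_rows([
  [-0.1,0,1.5,0,0,0],
  [0,0,1.5,0,0,0],
  [0,0,1,0,0,0],
  [0,0,0.6,0,0,0],
  [0,0,0,0,0,0],
])

```text
clock: 30.3
tool_pos: [0.5738, 0.0744, 0.1071]
orientation: [179.9, 0.1, -4.1]
force: [0.6, -0.2, 0.1]
opening: 0.0452
gripper_force: 0.0
```

>>> play_rows([
  [0,0,0,0,0,0],
  [0,0,0,0,0,0],
  [0,0,0,0,0,0],
  [0,0,0,0,0,0],
  [0,0,0,0,0,0],
  [0,0,0,0,0,0],
  [0,0,0,0,0,0],
], grip=0.8)

```text
clock: 30.88
tool_pos: [0.5745, 0.072, 0.1091]
orientation: [179.8, 0.0, -4.1]
force: [3.4, -14.2, 1.4]
opening: 0.0136
gripper_force: 29.7
```

>>> play_rows([
  [0,0.15,0,0,0,0],
  [0,0,0,0,0,5],
  [0,0,0,0,0,7],
  [0,0,0,0,0,7],
  [0,0,0,0,0,7],
  [0,0,0,0,0,7],
  [0,0,0,0,0,7],
  [0,0,0,0,0,7],
  [0,0,0,0,0,7],
  [0,0,0,0,0,0],
])

```text
clock: 31.72
tool_pos: [0.5739, 0.0708, 0.1091]
orientation: [179.9, -0.1, -58.5]
force: [0.9, -12.7, 4.1]
opening: 0.0137
gripper_force: 29.8
```

>>> play_rows([
  [0.08,0.05,0,0,0,0],
  [0,0,0,0,0,7],
  [0,0,0,0,0,7],
  [0,0,0,0,0,7],
  [0,0,0,0,0,7],
  [0,0,0,0,0,7],
  [0,0,0,0,0,7],
  [0,0,0,0,0,6],
  [0,0,0,0,0,0],
])

```text
clock: 32.47
tool_pos: [0.5729, 0.0706, 0.1091]
orientation: [179.9, -0.2, -106.5]
force: [-4.6, -6.3, 6.7]
opening: 0.0139
gripper_force: 29.8
```

```bash
python3 kn.py|head -1; python3 go.py .587 .240 .109 -57 8
```

```text
j [ 26.5  18.7 -21.8   0.1 -49.7 -43. ]
clock 33.0667 pos [0.5729 0.0705 0.1091] rpy [ 1.7989e+02 -1.6000e-01 -1.0609e+02] tot [-16.67   3.34  -0.03] [  0.17  -0.1  -49.09] row [-2.084  0.418 -0.004] [ 0.02 -0.01 -6.14]
```

>>> play_rows([
  [0,0,0,0,0,0],
  [0,0,0,0,0,0],
  [0,0,0,0,0,0],
  [0,0,-1,0,0,0],
  [0,0,-2,0,0,0],
  [0,0,-1.2,0,0,-7],
  [0,0,0,0,0,-7],
  [0,0,0,0,0,-7],
  [0,0,0,0,0,-7],
  [0,0,0,0,0,-7],
  [0,0,0,0,0,-7],
  [0,0,0,0,0,-7],
  [-1.6,-1.2,0,0,0,0],
  [-2.6,-2,0,0,0,0],
  [-2.6,-2,0,0,0,0],
  [-2.6,-2,0,0,0,0],
  [-2.6,-2,0,0,0,0],
  [-1.4,-1.2,0,0,0,0],
  [0,0,0,0,0,0],
  [0,0,0,0,0,0],
], grip=4.5)

```text
clock: 34.73
tool_pos: [0.5887, 0.2423, 0.1507]
orientation: [180.0, -0.0, -57.0]
force: [0.2, -0.0, -0.3]
opening: 0.0451
gripper_force: 0.0
```

```bash
python3 go.py .587 .240 .109 -57 1
```

```text
clock 34.7333 pos [0.5887 0.2423 0.1507] rpy [179.99  -0.   -56.95] tot [0.1  0.27 4.17] [ 0.01 -0.    0.05] row [0.103 0.273 4.169] [ 0.01 -0.    0.05]
```

>>> play_rows([
  [0.1,0.25,1.5,0,0,0],
  [0,0,1.5,0,0,0],
  [0,0,0.8,0,0,0],
  [0,0,0.35,0,0,0],
  [0,0,0,0,0,0],
])

```text
clock: 35.15
tool_pos: [0.587, 0.2381, 0.1085]
orientation: [179.9, -0.0, -57.1]
force: [-0.0, -0.8, 0.3]
opening: 0.0448
gripper_force: 0.0
```

>>> play_rows([
  [0,0,0,0,0,0],
  [0,0,0,0,0,0],
  [0,0,0,0,0,0],
  [0,0,0,0,0,0],
  [0,0,0,0,0,0],
  [0,0,0,0,0,0],
  [0,0,0,0,0,0],
], grip=0.8)

```text
clock: 35.73
tool_pos: [0.5871, 0.239, 0.1094]
orientation: [180.0, -0.0, -57.1]
force: [-2.7, -1.3, 3.4]
opening: 0.0136
gripper_force: 30.0
```

>>> play_rows([
  [0,0,0,0,0,7],
  [0,0,0,0,0,7],
  [0,0,0,0,0,7],
  [0,0,0,0,0,7],
  [0,0,0,0,0,7],
  [0,0,0,0,0,7],
  [0,0,0,0,0,7],
  [0,0,0,0,0,7],
  [0,0,0,0,0,7],
  [0,0,0,0,0,7],
  [0,0,0,0,0,7],
  [0,0,0,0,0,7],
  [0,0,0,0,0,7],
  [0,0,0,0,0,7],
  [0,0,0,0,0,0],
])

```text
clock: 36.98
tool_pos: [0.5835, 0.2401, 0.1094]
orientation: [179.8, -0.3, -155.5]
force: [-21.4, 8.0, 13.3]
opening: 0.0139
gripper_force: 30.0
```

```bash
python3 go.py .573 .0706 .109 -106.3 7
```

```text
clock 36.9833 pos [0.5835 0.2401 0.1094] rpy [ 179.85   -0.26 -155.5 ] tot [  7.98 -14.98   0.03] [  0.25  -0.18 -49.2 ] row [ 1.14  -2.141  0.005] [ 0.04 -0.03 -7.03]
```

>>> play_rows([
  [0,0,0,0,0,0],
  [0,0,0,0,0,0],
  [0,0,0,0,0,0],
  [0,0,-1,0,0,0],
  [0,0,-2,0,0,0],
  [0,0,-1.2,0,0,-7],
  [0,0,0,0,0,-7],
  [0,0,0,0,0,-7],
  [0,0,0,0,0,-7],
  [0,0,0,0,0,-7],
  [0,0,0,0,0,-7],
  [0,0,0,0,0,-7],
  [1.8,-0.4,0,0,0,0],
  [3.3,-0.7,0,0,0,0],
  [3.3,-0.7,0,0,0,0],
  [3.3,-0.7,0,0,0,0],
  [3.3,-0.7,0,0,0,0],
  [1.6,-0.3,0,0,0,0],
  [0,0,0,0,0,0],
  [0,0,0,0,0,0],
], grip=4.5)

```text
clock: 38.65
tool_pos: [0.5751, 0.0683, 0.1518]
orientation: [-180.0, 0.0, -106.3]
force: [0.7, -0.1, -1.0]
opening: 0.0449
gripper_force: 0.0
```

```bash
python3 go.py .573 .0706 .109 -106.3 1
```

```text
clock 38.65 pos [0.5751 0.0683 0.1518] rpy [-1.7996e+02  2.0000e-02 -1.0625e+02] tot [-0.16  0.27  4.28] [-0.04  0.02  0.05] row [-0.158  0.274  4.277] [-0.04  0.02  0.05]
```

>>> play_rows([
  [-0.15,0.2,1.5,0,0,0],
  [0,0,1.5,0,0,0],
  [0,0,0.85,0,0,0],
  [0,0,0.4,0,0,0],
  [0,0,0,0,0,0],
])

```text
clock: 39.07
tool_pos: [0.5732, 0.0721, 0.1077]
orientation: [179.9, -0.1, -106.0]
force: [-0.6, 0.1, 0.3]
opening: 0.0448
gripper_force: 0.0
```

>>> play_rows([
  [0,0,0,0,0,0],
  [0,0,0,0,0,0],
  [0,0,0,0,0,0],
  [0,0,0,0,0,0],
  [0,0,0,0,0,0],
  [0,0,0,0,0,0],
  [0,0,0,0,0,0],
], grip=0.8)

```text
clock: 39.65
tool_pos: [0.5733, 0.072, 0.1089]
orientation: [180.0, 0.0, -106.1]
force: [-3.0, 1.7, 4.7]
opening: 0.0136
gripper_force: 30.0
```

>>> play_rows([
  [0,0,0,0,0,7],
  [0,0,0,0,0,7],
  [0,0,0,0,0,7],
  [0,0,0,0,0,7],
  [0,0,0,0,0,7],
  [0,0,0,0,0,7],
  [0,0,0,0,0,7],
  [0,0,0,0,0,0],
])

```text
clock: 40.32
tool_pos: [0.5735, 0.0719, 0.1089]
orientation: [-180.0, 0.0, -155.4]
force: [-2.0, 1.2, 3.4]
opening: 0.0137
gripper_force: 30.0
```

>>> play_rows([
  [0,0,0,0,0,0],
  [0,0,0,0,0,0],
  [0,0,0,0,0,0],
  [0,0,0,0,0,0],
  [0,0,-1,0,0,0],
  [0,0,-2,0,0,0],
  [0,0,-3,0,0,0],
  [0,0,-3,0,0,0],
  [2,0,0,0,0,0],
  [3,0,0,0,0,0],
  [3,0,0,0,0,0],
  [2,0,0,0,0,0],
  [0,0,0,0,0,0],
  [0,0,0,0,0,0],
], grip=4.5)

```text
clock: 41.48
tool_pos: [0.4825, 0.0294, 0.1999]
orientation: [-180.0, 0.1, -155.0]
force: [0.8, 0.4, 0.1]
opening: 0.0454
gripper_force: 0.0
```

```bash
python3 kn.py; python3 rl.py; python3 - <<'E'
from h import *
s=snap('top'); a=rect(s,.5,.66,.0,.32,.111,2000); h=cv2.cvtColor(a,cv2.COLOR_RGB2GRAY)
# wing direction: dark pixels near each knob axis
for n,(x,y) in {'L':(.587,.240),'R':(.5735,.0715)}.items():
    m=(h<55); P=np.argwhere(m)/2000; X=.66-P[:,0];Y=.32-P[:,1]
    k=np.hypot(X-x,Y-y)<.032; q=np.c_[X[k],Y[k]]; c=q.mean(0); w,v=np.linalg.eigh(np.cov((q-c).T)); d=v[:,1]
    print(n,k.sum(),c.round(4),np.degrees(np.arctan2(d[1],d[0])).round(1),'or +-180',(np.sqrt(w)*1000).round(1))
for t in ['oil_can','tape','bits','screwdriver']: print(t,[np.round(d['position'],3).tolist() for d in spot_point('top',t)[:1]])
E
```

```text
j [ 26.9   4.4 -26.7   0.  -58.7 -91.9]
top rail [([0.576, 0.151, 0.011], 0.71)]
top clamp_bar [([0.584, 0.154, 0.046], 0.66), ([0.652, 0.148, 0.024], 0.38)]
top stop_face [([0.653, 0.149, 0.021], 0.93)]
top knob_l_grip [([0.569, -0.123, 0.001], 0.6), ([0.583, 0.245, 0.098], 0.53)]
top knob_r_grip []
scene rail [([0.578, 0.16, 0.011], 0.66), ([0.581, 0.153, 0.048], 0.24)]
scene clamp_bar [([0.582, 0.153, 0.046], 0.79)]
scene stop_face [([0.652, 0.155, 0.027], 0.78), ([0.584, 0.238, 0.102], 0.64)]
scene knob_l_grip [([0.586, 0.24, 0.101], 0.72)]
scene knob_r_grip [([0.574, 0.072, 0.102], 0.67)]
42.0833 [0.4829 0.0297 0.1984] [-1.8000e+02 -2.0000e-02 -1.5506e+02]
top [([0.577, 0.154, 0.012], 0.82)]
  blob x 0.6169 y 0.1759 [0.1274 0.1038] 4.2 0.008348
scene [([0.577, 0.154, 0.011], 0.83), ([0.648, -0.378, -0.0], 0.27)]
  blob x 0.6215 y 0.1683 [0.1528 0.0838] 4.1 0.00634925
  blob x 0.5314 y 0.1562 [0.0534 0.0595] 4.2 0.00280925
L 2582 [0.5791 0.234 ] -158.7 or +-180 [ 5.7 15.3]
R 0 [nan nan] nan or +-180 [nan nan]
oil_can [[0.647, -0.38, -0.005]]
tape [[0.582, 0.383, -0.002]]
bits [[0.502, -0.404, -0.001]]
screwdriver []<stdin>:6: RuntimeWarning: Mean of empty slice.
  ret = um.true_divide(
  avg = a.mean(axis, **keepdims_kw)
<stdin>:6: RuntimeWarning: Degrees of freedom <= 0 for slice
  c *= np.true_divide(1, fact)
  c *= np.true_divide(1, fact)
```

Bar height 46 mm (down 8 mm, as it should be), the rail still shows 58–59 mm ahead of the bar, and the bystanders that were found are unmoved. I'm handing in.

```bash
python3 -c "
from plant import close_job
print(close_job())"
```

```text
the job is handed in; nothing more can be done
None
```

I handed the job in at about 42 s: the rail is home against the stop and both knobs are turned to about 2.63 rad. The bar came down to 46 mm, and I estimate about 20 N on the rail. The largest knob difference was about 0.9 rad, roughly 1 degree of cock. Levelness is inferred from the equal knob turns, not measured. No verdict was shown, and the screwdriver was not picked up in the last picture, so I couldn't confirm it stayed put. On the first try the rail's end struck the bar and the wrist force reached 40 N; I then re-laid and re-gripped the rail.

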